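Comb two sample tubes straight in their trough tray

TASK

Two loose sample tubes lie askew across the ridges of the grey trough tray. Take the orange rake by its grip from its black rest, let its teeth down over the ridges at mid-tray, each tube's middle in a gap between teeth, and comb along the troughs, to one end and then straight back to the other, so that both tubes turn parallel and drop into the troughs. Then set the rake back on its rest and let go; never touch the tubes with the fingers.

Things in the scene. Friction and masses are not known exactly. Their poses are not given: they have to be found in the camera images.
- tray: grey tray, fixed, 170 (x) x 158 (y) mm. Origin: centre of its underside, z up. Three troughs along its x at y = -36, 0, +36 mm, floor at z = 5 mm, 27 mm wide at the top, 20 at the floor. Four flat ridges, 9 mm wide, tops at z = 16 mm, at y = -54, -18, 18, 54 mm. End walls (x = +-85) 15 mm high: teeth can pass over; side rims (y = +-75 to 79) 22 mm high. Tubes start over the troughs at y = +-36 mm
- rest: black rest for the rake, fixed, 66 (x) x 124 (y) x 30 mm. Origin: centre of its underside, z up. Two rails along its y axis, tops at z = 30 mm, with a slot 20 mm wide between them, open at both ends, floor at z = 6 mm. The rake's bar lies on both rails, its teeth hanging in the slot
- rake: orange rake, loose, 105 to 210 g, on the rest with its axes along the rest's, tips 6 mm above the rest's underside. Origin: middle of the row of tooth tips, z up. Four teeth, 9 mm thick, 24 long, at y = -54, -18, 18, 54 mm. Bar 36 (x) x 128 (y) mm at z = 24 to 34; upright grip 26 (x) x 32 (y) mm at z = 34 to 91. To comb: tips 3 to 5 mm over the ridge tops, rake x along tray x, move from mid-tray along tray x to one end, then back to the other
- rake_grip (a point): middle of the rake's upright grip, where to take it: 68 mm above the tooth tips; axes as the rake's.
- tube_purple: stoppered sample tube with a purple cap, loose in the tray: 90 mm long, glass 13 mm thick, cap (last 18 mm) 16 mm thick, 12 g. Origin: centre of the round bottom end; z along the tube to the cap (lies level). Starts askew on the ridge tops, 24 to 30 degrees off the troughs, its middle within 5 mm of an outer trough's centre line and 10 mm of the tray's mid-length
- tube_blue: stoppered sample tube with a light blue cap, loose in the tray: 90 mm long, glass 13 mm thick, cap (last 18 mm) 16 mm thick, 12 g. Origin: centre of the round bottom end; z along the tube to the cap (lies level). Starts askew on the ridge tops, 24 to 30 degrees off the troughs, its middle within 5 mm of an outer trough's centre line and 10 mm of the tray's mid-length
- tube_purple_mid (a point): point on the purple-capped tube's axis, 45 mm from its bottom end (mid-length); axes as the tube's.
- tube_blue_mid (a point): point on the blue-capped tube's axis, 45 mm from its bottom end (mid-length); axes as the tube's.
There are look-alikes about, which are no part of the job. Several things look just like the rest: the one meant starts farthest to the robot's left.

How it is judged:
On the way:
1. the rake is lowered over the tray, its teeth among the tubes (x of rake in the frame of tray between -0.085 and 0.085 m and y of rake in the frame of tray between -0.03 and 0.03 m and z of rake in the frame of tray below 0.028 m), for 0.2 s.
At the end, for the whole second after the job is handed in: Both tubes rest in troughs: parallel within 10 degrees, middles within 10 mm of a trough's centre line, within 45 mm of mid-tray, axis 5 to 17 mm above the tray's underside. The rake hangs at rest on its rest, upright within 10 degrees, centred within 20 mm, tips under 12 mm above its underside (z of tube_purple_mid in the frame of tray between 0.005 and 0.017 m and x of tube_purple_mid in the frame of tray between -0.045 and 0.045 m and angle between the z axis of each of tube_purple, tube_blue and the x axis of tray, either way round below 0.175 rad and (y of tube_purple_mid in the frame of tray between -0.046 and -0.026 m or y of tube_purple_mid in the frame of tray between -0.01 and 0.01 m or y of tube_purple_mid in the frame of tray between 0.026 and 0.046 m) and linear speed of each of tube_purple, tube_blue, rake below 0.02 m/s and z of tube_blue_mid in the frame of tray between 0.005 and 0.017 m and x of tube_blue_mid in the frame of tray between -0.045 and 0.045 m and (y of tube_blue_mid in the frame of tray between -0.046 and -0.026 m or y of tube_blue_mid in the frame of tray between -0.01 and 0.01 m or y of tube_blue_mid in the frame of tray between 0.026 and 0.046 m) and horizontal distance between rake and rest below 0.02 m and z of rake in the frame of rest below 0.012 m and angle between rake's own z axis and vertical below 0.175 rad); the robot touches nothing.
It fails at once if the fingers touch a tube (contact force between the fingers and tube_purple above 0.5 N or contact force between the fingers and tube_blue above 0.5 N).
It also fails if it takes over 54 s, if anything falls off the work surface, if the arm or the gripper's body presses on something with over 40 N, if the wrist force passes 120 N, or if a joint passes its speed limit or range.

ROBOT

A 6-joint arm with a two-finger parallel gripper is mounted at the origin on a cart in front of the work surface, level with it; the furniture and walls round the work are solid. World frame = base frame: x ahead of the robot, y to its left, z up, the work surface at z = 0. Lengths are in m, angles in rad, forces in N, time in s.
With the tool pointing down it reaches from about 0.35 to 0.975 m from the base axis. Payload 4.9 kg.
Tool frame: the origin (TCP) lies at the very end of the fingers, on their centre line; the grasp point (between the pads) lies 19 mm behind it; z points along the fingers, y is the line along which they close (so a half turn about z gives the same grasp; the last joint's range is limited). The gripper opens to 85 mm and grips with 20 to 120 N. Pads are 22 mm wide; open, the fingers measure 114 mm over their backs; the gripper's body (76 mm by 85 mm) begins 54 mm behind the grasp point. The pads swing forward as they close: fully open they stand 13 mm farther back than shut.
Start: joints at [-1.415, 0.053, 1.613, -0, 1.476, -0.119], TCP at [0.17, -0.602, 0.231] pointing down, gripper open.
Joint ranges: [-3.01, 3.01], [-1.01, 2.22], [0.06, 2.58], [-1.02, 4.17], [0.09, 2.62], [-3.14, 3.14]. Speed limits (rad/s): [2.57, 2.57, 3.14, 3.14, 3.14, 3.14].

INTERFACE

Orientations are given as a unit quaternion [w, x, y, z].
In Python, from station import sensors, eyes, ticket gives the robot as it stands.
- The arm moves only by the shell command python3 -m inch 'ROWS' [OPENING] [FORCE]. ROWS is JSON, a list that holds one entry, the list of rows, each a list of 6 numbers: the shift along the tool's x, y, z scaled (see below), then the turn, a rotation vector about the tool's x, y, z scaled (see below). In form: [[[tx, ty, tz, rx, ry, rz], ...]]. A call has 1 to 20 rows; each row shifts and turns the commanded pose from where the row before left it, along the tool's axes as they then stand; what a row does not reach is not made up. The controller multiplies each number of a shift by 0.2 m and each number of a turn by 90 degrees. A row lasts 1/12 s, in which the tool goes at most 41.7 mm and 7.16 degrees, less where a joint would pass 70% of its speed; a pose out of reach is approached as far as the arm can. A call with a number of a shift or a turn outside -1 to 1 is refused whole. A call with a gripper value outside its range is refused whole. OPENING is the gripper's target within -1 to 1 (fully open at 1, half-way at 0, shut at -1), set as the call begins (- or left out, the last holds). The fingers move at their own pace and stop on an object; FORCE is the grip in N (left out, the last holds). Time passes only in rows, so rows that do not move let the fingers close. It gives the time, the measured TCP pose, the force, the opening and the grip force at its end, in the units of the state.
- sensors.read_state(): the state, without advancing time (a new reading comes with each control period).
- eyes.capture(name): name is "side" or "top"; returns the picture (420x560x3 uint8, red, green, blue); there is no depth.
- eyes.camera_model(name): a dict with "camera_matrix" (3x3 intrinsics, pixels), "xyz" and "orientation" of the camera in the world. Camera axes: x right, y down, z forward; pixel columns grow to the right and rows downward; lengths in m; the calibration is good to about 2 mm. A picture is of the moment at which its call begins. camera_model takes no time and is no camera call.
- ticket.close_job(): hands the job in; it is judged then, once.
Trained networks look in the newest picture that a camera, given by its name, has taken for a name from the list of things; names that differ only in an ending like _2 or _b are one class to them, and where a whole thing is asked for, a point or a joint stands for the part that bears it (a point fixed in the world has none). Each returns a list of dicts, best first, with "conf" (0 to 1); they miss things now and then, are a little off and sometimes report something else, mostly with a low value. They report only what shows in the picture. A call takes as long as a camera call. They do not tell look-alikes from the thing itself.
- eyes.look_for(camera, target): "uv" ([column, row] in pixels, amid what is visible of it).
- eyes.masks_of(camera, target): "region" (420x560 bool, what is visible of it) and "uv" ([column, row] in pixels, amid what is visible of it).
The state is a dict: "clock": time; "joint_pos": joint angles; "qd": joint speeds; "effort": joint torques, N m; "eef_pos": TCP position; "eef_rot": TCP orientation; "contact_force": force on the tool from outside, world axes, zero at the start; "wrist_torque": the same for the moment, N m; "finger_gap": opening from 0.0 (shut) to 1.0 (fully open); "finger_force": force on a finger pad.
Only numpy, scipy, OpenCV 4.12 (cv2) and the standard library are available. Lean on these libraries where they do the work, as an engineer would, in place of code of your own. Each camera call takes 0.05 s, during which the arm holds its last target. There are 200 camera calls.

## Working session

There is one attempt and no reset: what is moved stays moved. The work goes in short steps, Python scripts to look and compute and a shell command to move; the robot and the scene stay as the last step left them, time stands still between calls to the robot, and variables do not carry over. Pictures are saved under pics/ and viewed, at most 10 in all, crops included, and the job is handed in when it is done.

```bash
mkdir -p pics
python3 - <<'E'
from station import sensors, eyes
import cv2, numpy as np
s=sensors.read_state();print({k:np.round(v,3).tolist() for k,v in s.items()})
for n in ("top","side"):
    im=eyes.capture(n);cv2.imwrite(f"pics/{n}0.png",im[:,:,::-1])
    m=eyes.camera_model(n);print(n,m)
    for t in ("tray","rest","rake","rake_grip","tube_purple","tube_blue"):
        print(t,[(np.round(d["uv"],1).tolist(),round(d["conf"],2)) for d in eyes.look_for(n,t)])
E
```

```text
{'clock': 0.0, 'joint_pos': [-1.415, 0.053, 1.614, -0.0, 1.476, -0.119], 'qd': [-0.001, -0.0, 0.001, 0.0, -0.001, -0.001], 'effort': [0.003, -39.368, -37.017, 0.0, 0.007, 0.0], 'eef_pos': [0.169, -0.601, 0.23], 'eef_rot': [-0.001, 0.991, 0.137, -0.0], 'contact_force': [0.087, -0.559, 0.426], 'wrist_torque': [0.038, 0.025, 0.004], 'finger_force': 0.0, 'finger_gap': 1.001}
top {'camera_matrix': array([[471.46036614,   0.        , 281.69345796],
       [  0.        , 471.46036614, 207.48830344],
       [  0.        ,   0.        ,   1.        ]]), 'xyz': array([ 0.14181727, -0.27597466,  1.35166046]), 'orientation': array([-0.10527193,  0.80067981, -0.58423034,  0.08065093])}
tray [([164.5, 163.7], 0.94)]
rest [([286.8, 204.4], 0.8), ([419.9, 296.2], 0.67)]
rake [([292.7, 197.1], 0.7)]
rake_grip [([292.9, 195.1], 0.73)]
tube_purple [([155.1, 156.9], 0.66), ([167.3, 162.2], 0.46)]
tube_blue [([173.0, 168.3], 0.6), ([167.7, 163.7], 0.26)]
side {'camera_matrix': array([[405.98141785,   0.        , 282.07729423],
       [  0.        , 405.98141785, 205.92310212],
       [  0.        ,   0.        ,   1.        ]]), 'xyz': array([0.05001833, 0.52658774, 0.79752254]), 'orientation': array([ 0.10693327, -0.23546671,  0.87695472, -0.40505694])}
tray [([175.5, 326.7], 0.58), ([158.6, 333.0], 0.31)]
rest [([267.8, 222.0], 0.56)]
rake [([263.3, 208.4], 0.89)]
rake_grip [([263.3, 207.9], 0.8)]
tube_purple [([159.9, 331.6], 0.61)]
tube_blue [([181.9, 310.3], 0.5)]
```

View pics/top0.png

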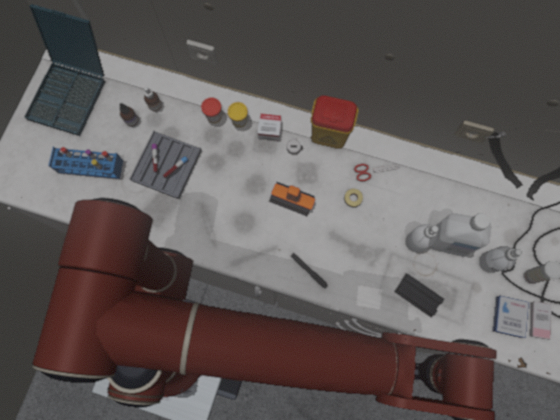

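View pics/side0.png

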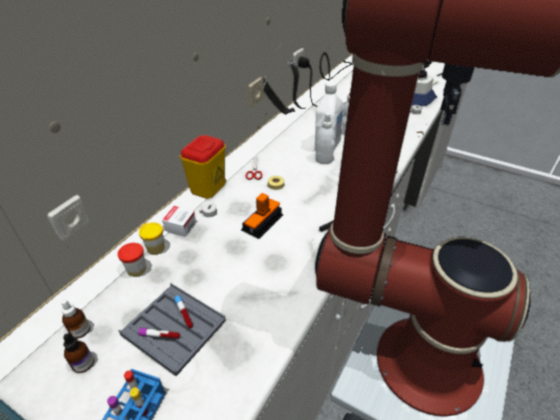

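The top view shows the tray at about (165,164) with both tubes, and the rake on its rest at (292,198). A second rest look-alike is at (420,296), farther to the right. Next I fit the poses from masks.

```bash
cat > h.py <<'E'
import numpy as np, cv2
from scipy.spatial.transform import Rotation as R
from scipy.optimize import minimize
from station import sensors, eyes
def cam(n):
    m=eyes.camera_model(n);q=np.asarray(m["orientation"]);return np.asarray(m["camera_matrix"]),np.asarray(m["xyz"]),R.from_quat(q[[1,2,3,0]]).as_matrix()
def proj(n,P):
    K,t,M=cam(n);c=(np.atleast_2d(P)-t)@M@K.T;return c[:,:2]/c[:,2:]
def ray(n,uv,z):
    K,t,M=cam(n);d=M@np.linalg.solve(K,[uv[0],uv[1],1]);return t+d*(z-t[2])/d[2]
def box(x,y,z0,z1):
    return np.array([[a,b,c] for a in(-x/2,x/2) for b in(-y/2,y/2) for c in(z0,z1)])
def render(n,boxes,pose,z=0):
    x,y,a=pose;im=np.zeros((420,560),np.uint8);Rz=R.from_euler('z',a).as_matrix()
    for b in boxes:
        p=proj(n,b@Rz.T+[x,y,z]);h=cv2.convexHull((p*16).round().astype(np.int32))
        cv2.fillConvexPoly(im,h,255,cv2.LINE_AA,4)
    return im/255.
def fit(masks,boxes,pose,z=0):
    f=lambda p:sum(np.abs(render(n,boxes,p,z)-m).sum()/m.sum() for n,m in masks.items())
    best=None
    for da in(-.15,0,.15):
        p0=np.array(pose)+[0,0,da]
        r=minimize(f,p0,method='Nelder-Mead',options=dict(initial_simplex=p0+np.array([[0,0,0],[.015,0,0],[0,.015,0],[0,0,.15]]),xatol=1e-4,fatol=1e-4))
        if best is None or r.fun<best.fun:best=r
    return best.x,best.fun
TRAY=[box(170,158,0,15)/1e3,np.array([[a,b,c] for a in(-85,85) for b in(75,79) for c in(0,22)])/1e3,np.array([[a,b,c] for a in(-85,85) for b in(-75,-79) for c in(0,22)])/1e3]
RAKE=[box(36,128,24,34)/1e3,box(26,32,34,91)/1e3]
REST=[box(66,124,0,30)/1e3]
E
cat > m.py <<'E'
from h import *
M={}
for n in("top","side"):
    im=eyes.capture(n)
    for t in("tray","rest","rake","tube_purple","tube_blue"):
        L=eyes.masks_of(n,t)
        if t=="rest": L=[l for l in L if l["uv"][0]<350]
        for l in L[:2]: print(n,t,np.round(l["uv"],1),l["region"].sum(),round(l["conf"],2))
        if L: M[t,n]=L[0]["region"]
np.savez("masks.npz",**{f"{a}-{b}":v for (a,b),v in M.items()})
g=ray("top",(164.5,163.7),.01);print("tray0",g)
def u(k):
    o={}
    for n in("top","side"):
        m=M[k,n].copy()
        if k=="tray":
            for j in("tube_purple","tube_blue"): m|=M[j,n]
            c=cv2.convexHull(np.argwhere(m)[:,::-1].astype(np.int32));q=np.zeros((420,560),np.uint8);cv2.fillConvexPoly(q,c,1);m=q>0
        o[n]=m.astype(float)
    return o
for y in(0,1.57,.8,2.3):
    print("tray yaw0",y)
    for s in(["top","side"],["top"],["side"]): print(s,fit({n:v for n,v in u("tray").items() if n in s},TRAY,[g[0],g[1],y]))
g=ray("top",(292.7,197.1),.04);print("rake0",g)
for y in(0,.8,1.57,2.3):
    print("rake yaw0",y)
    for s in(["top","side"],["top"],["side"]): print(s,fit({n:v for n,v in u("rake").items() if n in s},RAKE,[g[0],g[1],y],.006))
E
python3 m.py
```

```text
top tray [165.7 164.1] 2674 0.8
top tray [287.8 206.7] 322 0.25
top rest [287.9 203.2] 366 0.58
top rake [290.9 198.5] 588 0.83
top tube_purple [153.9 157. ] 150 0.5
top tube_purple [175.9 167.2] 140 0.24
top tube_blue [173.4 169.3] 106 0.44
side tray [173.1 326.2] 4781 0.84
side rest [264.5 225.4] 506 0.97
side rake [260.6 207.4] 593 0.72
side tube_purple [160.4 329.2] 269 0.51
side tube_blue [183.7 310.2] 210 0.57
side tube_blue [263.4 205.5] 618 0.4
tray0 [0.5147437  0.20621975 0.01      ]
tray yaw0 0
['top', 'side'] (array([ 0.51509321,  0.20125586, -0.06231317]), np.float64(0.0697126112261925))
['top'] (array([ 0.51417677,  0.20318219, -0.07109185]), np.float64(0.030368229296274314))Traceback (most recent call last):
  File "m.py", line 23, in <module>
    for s in(["top","side"],["top"],["side"]): print(s,fit({n:v for n,v in u("tray").items() if n in s},TRAY,[g[0],g[1],y]))
                                                       ~~~^^^^^^^^^^^^^^^^^^^^^^^^^^^^^^^^^^^^^^^^^^^^^^^^^^^^^^^^^^^^^^^^^
  File "h.py", line 24, in fit
    r=minimize(f,p0,method='Nelder-Mead',options=dic
[... 438 characters left out ...]
^^^^^^^^^^^^^^^^^^^^^^^^^^^^^^^^^^^^^^^^^^^^^^^^^^^^^^^^^^
  File "h.py", line 20, in <genexpr>
    f=lambda p:sum(np.abs(render(n,boxes,p,z)-m).sum()/m.sum() for n,m in masks.items())
                          ~~~~~~^^^^^^^^^^^^^
  File "h.py", line 16, in render
    p=proj(n,b@Rz.T+[x,y,z]);h=cv2.convexHull((p*16).round().astype(np.int32))
  File "h.py", line 8, in proj
    K,t,M=cam(n);c=(np.atleast_2d(P)-t)@M@K.T;return c[:,:2]/c[:,2:]
          ~~~^^^
  File "h.py", line 6, in cam
    m=eyes.camera_model(n);q=np.asarray(m["orientation"]);return np.asarray(m["camera_matrix"]),np.asarray(m["xyz"]),R.from_quat(q[[1,2,3,0]]).as_matrix()
ValueError: time passes only in moves, steps and waits
```

```bash
sed -i 's/^def cam(n):/import functools\n@functools.cache\ndef cam(n):/' h.py
cat > m2.py <<'E'
from h import *
Z=np.load("masks.npz");M={tuple(k.split("-")):Z[k] for k in Z}
def u(k):
    o={}
    for n in("top","side"):
        m=M[k,n].copy()
        if k=="tray":
            for j in("tube_purple","tube_blue"): m|=M[j,n]
            c=cv2.convexHull(np.argwhere(m)[:,::-1].astype(np.int32));q=np.zeros((420,560),np.uint8);cv2.fillConvexPoly(q,c,1);m=q>0
        else: # colour cleanup: rake is orange
            im=cv2.cvtColor(cv2.imread(f"pics/{n}0.png"),cv2.COLOR_BGR2HSV);o_=cv2.inRange(im,(5,130,60),(17,255,255))>0
            c=M[k,n].astype(np.uint8);c=cv2.dilate(c,np.ones((7,7)));m=o_&(c>0);print(n,"orange px",m.sum())
        o[n]=m.astype(float)
    return o
for k,B,uv,z,ys in(("tray",TRAY,(164.5,163.7),0,(0,1.57)),("rake",RAKE,(292.7,197.1),.006,(0,.8,1.57,2.3))):
    U=u(k);g=ray("top",uv,z+.03)
    for y in ys:
        for s in(["top","side"],["top"],["side"]):
            x,f=fit({n:U[n] for n in s},B,[g[0],g[1],y],z);print(k,y,s,np.round(x,4),round(f,3))
print("axes px/100mm",proj("top",[[.5,.2,0],[.6,.2,0],[.5,.3,0]]))
for n,r in(("top",(110,115,110,90)),("side",(110,275,130,100))):
    x,y,w,h=r;im=cv2.imread(f"pics/{n}0.png")[y:y+h,x:x+w]
    cv2.imwrite(f"pics/{n}_tray.png",cv2.resize(im,None,fx=5,fy=5,interpolation=cv2.INTER_CUBIC))
a=cv2.imread("pics/top_tray.png");b=cv2.imread("pics/side_tray.png")
a=cv2.resize(a,(400,327));b=cv2.resize(b,(400,308));q=np.vstack([a,b][:1]);H=327
c=np.zeros((H,800,3),np.uint8);c[:327,:400]=a;c[:308,400:]=b;cv2.imwrite("pics/trays.png",c)
E
python3 m2.py
```

```text
tray 0 ['top', 'side'] [ 0.515   0.201  -0.0622] 0.07
tray 0 ['top'] [ 0.5142  0.2033 -0.0711] 0.03
tray 0 ['side'] [ 0.5156  0.1999 -0.0627] 0.016
tray 1.57 ['top', 'side'] [0.5128 0.2005 1.4998] 0.196
tray 1.57 ['top'] [0.5135 0.2051 1.5445] 0.101
tray 1.57 ['side'] [0.5114 0.195  1.4994] 0.082
top orange px 456
side orange px 575
rake 0 ['top', 'side'] [ 0.5285 -0.1958 -0.0316] 0.761
rake 0 ['top'] [ 0.5289 -0.193  -0.1082] 0.523
rake 0 ['side'] [ 0.528  -0.1962 -0.0182] 0.226
rake 0.8 ['top', 'side'] [ 0.5282 -0.1954 -0.0282] 0.759
rake 0.8 ['top'] [ 0.5294 -0.1978 -0.0913] 0.524
rake 0.8 ['side'] [ 0.5282 -0.1962 -0.0184] 0.227
rake 1.57 ['top', 'side'] [ 0.5282 -0.1957  3.1142] 0.758
rake 1.57 ['top'] [ 0.5289 -0.1948 -0.1155] 0.526
rake 1.57 ['side'] [ 0.5283 -0.196  -0.022 ] 0.226
rake 2.3 ['top', 'side'] [ 0.5284 -0.1957  3.1122] 0.759
rake 2.3 ['top'] [ 0.5288 -0.1957  3.0302] 0.524
rake 2.3 ['side'] [ 0.5281 -0.1963  3.1203] 0.226
axes px/100mm [[165.40191329 169.80512659]
 [177.27847833 140.69430086]
 [134.75728909 160.31711712]]
```

View pics/trays.png

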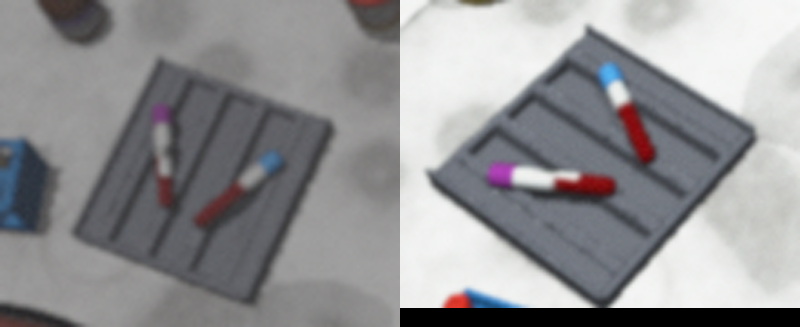

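The trays picture shows the ridges along world x. The purple tube runs from (154,144) to (156,172) and the blue from (187,158) to (164,176) in the top image. I'll refine the rake and the tube middles.

```bash
cat > m3.py <<'E'
from h import *
T=np.array([.515,.2015]);a=-.065;c,s=np.cos(a),np.sin(a);Ri=np.array([[c,s],[-s,c]])
for nm,n,A,B in(("purple","top",(154,143.9),(155.7,171.9)),("purple","side",(138.6,331.9),(179.9,335.1)),("blue","top",(187,157.6),(164.5,176)),("blue","side",(177.3,296.1),(191.2,327))):
    p,q=[Ri@(ray(n,v,.023)[:2]-T)*1e3 for v in(A,B)];d=p-q
    print(nm,n,"mid",((p+q)/2).round(1),"len",np.linalg.norm(d).round(1),"ang",np.degrees(np.arctan2(d[1],d[0])).round(1))
U={}
for n in("top","side"):
    im=cv2.cvtColor(cv2.imread(f"pics/{n}0.png"),cv2.COLOR_BGR2HSV);m=cv2.inRange(im,(3,90,60),(20,255,255))
    w=np.zeros_like(m);x,y=(292,197) if n=="top" else(262,210);w[y-35:y+35,x-32:x+32]=1;m=m*w
    U[n]=(m>0).astype(float);print(n,m.astype(bool).sum(),render(n,RAKE,[.528,-.196,-.05],.006).sum())
for s in(["top","side"],["top"],["side"]):
    x,f=fit({n:U[n] for n in s},RAKE,[.528,-.196,-.05],.006);print(s,np.round(x,4),round(f,3))
vis=[]
for n,(x,y) in(("top",(292,197)),("side",(262,215))):
    im=cv2.imread(f"pics/{n}0.png").copy()
    r=render(n,RAKE,[.528,-.196,-.05],.006);cr=lambda I:cv2.resize(I[y-40:y+40,x-40:x+40],(400,400),interpolation=cv2.INTER_CUBIC)
    v=cr(im);k,_=cv2.findContours((cr(r)>.5).astype(np.uint8),cv2.RETR_EXTERNAL,cv2.CHAIN_APPROX_NONE);cv2.drawContours(v,k,-1,(0,255,0),1);vis.append(v)
cv2.imwrite("pics/rake.png",np.hstack(vis))
E
python3 m3.py
```

```text
purple top mid [ 2.6 34.8] len 90.4 ang 28.7
purple side mid [ 1.4 35.5] len 90.6 ang 28.9
blue top mid [ -0.2 -35.7] len 86.4 ang -26.0
blue side mid [ -2.5 -35.7] len 94.3 ang -26.9
top 551 698.2941176470588
side 605 710.7529411764706
['top', 'side'] [ 0.5281 -0.1953 -0.0347] 0.479
['top'] [ 0.5288 -0.1946 -0.0778] 0.263
['side'] [ 0.5281 -0.1963 -0.0262] 0.203
```

View pics/rake.png

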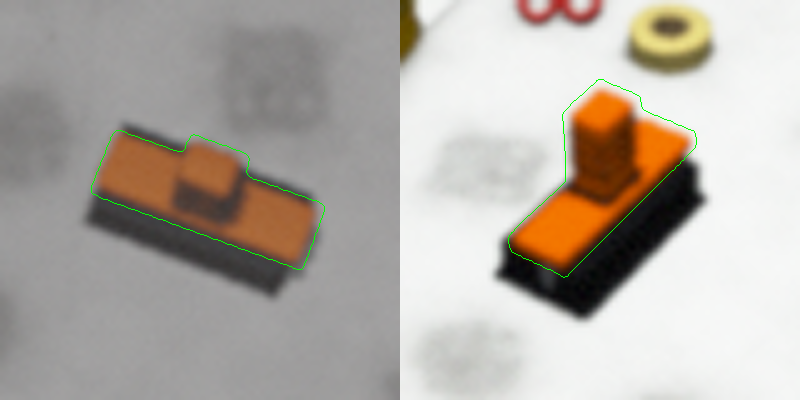

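The overlay gives the grip-top centre at about (294,189) in the top image and (262,196) in the side image. I'll triangulate that and work out the first move.

```bash
cat >> h.py <<'E'
def plan(x,y,z,yaw):
    """remaining shift (units of 0.2 m, tool axes now) and turn (units of 90deg) to TCP target, tool down, tool x at yaw"""
    s=sensors.read_state();q=np.asarray(s["eef_rot"]);C=R.from_quat(q[[1,2,3,0]])
    G=R.from_matrix(np.array([[np.cos(yaw),np.sin(yaw),0],[np.sin(yaw),-np.cos(yaw),0],[0,0,-1]]).T)
    d=np.array([x,y,z])-s["eef_pos"]
    print("t",round(s["clock"],2),"pos",np.round(s["eef_pos"],4),"yaw",np.arctan2(*C.as_matrix()[[1,0],0]).round(4))
    print("shift/0.2",(C.inv().apply(d)/.2).round(4),"turn/90",((C.inv()*G).as_rotvec()/(np.pi/2)).round(4),"shift/0.2 after turn",(G.inv().apply(d)/.2).round(4))
E
python3 - <<'E'
from h import *
print("top",ray("top",(293.8,189.0),.097),"side",ray("side",(262.4,196.4),.097))
plan(.528,-.196,.20,1.571-.05)
E
```

```text
top [ 0.53094896 -0.19518064  0.097     ] side [ 0.52489168 -0.19359798  0.097     ]
t 1.3 pos [ 0.1696 -0.6015  0.2313] yaw 0.2748
shift/0.2 [ 2.275  -1.4654  0.1567] turn/90 [ 0.      0.     -0.7934] shift/0.2 after turn [2.1144 1.6889 0.1567]
```

```bash
python3 -m inch '[[[0.1625,-0.1047,0.011,0,0,0],[0.1625,-0.1047,0.011,0,0,0],[0.1625,-0.1047,0.011,0,0,0],[0.1625,-0.1047,0.011,0,0,0],[0.1625,-0.1047,0.011,0,0,0],[0.1625,-0.1047,0.011,0,0,0],[0.1625,-0.1047,0.011,0,0,0],[0.1625,-0.1047,0.011,0,0,0],[0.1625,-0.1047,0.011,0,0,0],[0.1625,-0.1047,0.011,0,0,0],[0.1625,-0.1047,0.011,0,0,0],[0.1625,-0.1047,0.011,0,0,0],[0.1625,-0.1047,0.011,0,0,0],[0.1625,-0.1047,0.011,0,0,0]]]' 1
python3 -m inch '[[[0,0,0,0,0,-0.0793],[0,0,0,0,0,-0.0793],[0,0,0,0,0,-0.0793],[0,0,0,0,0,-0.0793],[0,0,0,0,0,-0.0793],[0,0,0,0,0,-0.0793],[0,0,0,0,0,-0.0793],[0,0,0,0,0,-0.0793],[0,0,0,0,0,-0.0793],[0,0,0,0,0,-0.0793],[0,0,0,0,0,0],[0,0,0,0,0,0]]]'
python3 - <<'E'
from h import *
plan(.528,-.195,.12,1.571-.05)
import numpy as np
print(np.round(sensors.read_state()["joint_pos"],2))
v=[]
for n,(x,y) in(("top",(292,197)),("side",(262,200))):
    im=eyes.capture(n)[:,:,::-1];v.append(cv2.resize(im[y-50:y+50,x-50:x+50],(400,400),interpolation=cv2.INTER_CUBIC))
cv2.imwrite("pics/pre.png",np.hstack(v))
E
```

```text
clock: 2.47
eef_pos: [0.529, -0.1942, 0.2007]
eef_rot: [0.0, 0.991, 0.137, 0.0]
contact_force: [0.7, -1.9, 0.9]
finger_gap: 1.0
finger_force: 0.0
clock: 3.47
eef_pos: [0.528, -0.1959, 0.2005]
eef_rot: [0.0, 0.726, 0.688, 0.0]
contact_force: [1.0, 0.7, 1.1]
finger_gap: 0.996
finger_force: 0.0
t 3.47 pos [ 0.528  -0.1959  0.2005] yaw 1.5173
shift/0.2 [ 4.500e-03 -1.000e-04  4.027e-01] turn/90 [ 0.      0.     -0.0024] shift/0.2 after turn [ 4.500e-03 -1.000e-04  4.027e-01]
[-0.49 -0.07  1.79  0.    1.43 -0.43]
```

View pics/pre.png

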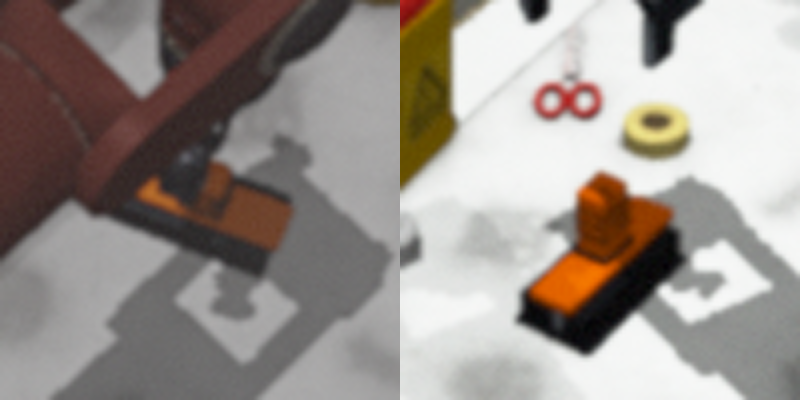

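The side half of the picture shows the open fingers straddling the grip from above, with tips near (655,65) and (535,15) and the grip at (603,215). So I descend and grip.

```bash
python3 -m inch '[[[0.0045,0,0.14,0,0,0],[0,0,0.14,0,0,0],[0,0,0.14,0,0,0],[0,0,0.14,0,0,0],[0,0,0.08,0,0,0],[0,0,0.0775,0,0,0],[0,0,0,0,0,0]]]' 1
python3 -m inch '[[[0,0,0,0,0,0],[0,0,0,0,0,0],[0,0,0,0,0,0],[0,0,0,0,0,0],[0,0,0,0,0,0],[0,0,0,0,0,0],[0,0,0,0,0,0],[0,0,0,0,0,0],[0,0,0,0,0,0],[0,0,0,0,0,0]]]' -1 60
```

```text
clock: 4.15
eef_pos: [0.5253, -0.1936, 0.0529]
eef_rot: [-0.003, 0.725, 0.688, -0.001]
contact_force: [-0.5, 0.0, -0.7]
finger_gap: 0.997
finger_force: 0.0
clock: 4.98
eef_pos: [0.5289, -0.1954, 0.0584]
eef_rot: [0.001, 0.725, 0.689, 0.0]
contact_force: [-0.7, 0.5, 5.8]
finger_gap: 0.296
finger_force: 59.7
```

```bash
python3 -m inch '[[[0,0,-0.04,0,0,0],[0,0,-0.08,0,0,0],[0,0,-0.12,0,0,0],[0,0,-0.13,0,0,0],[0,0,-0.13,0,0,0],[0,0,0,0,0,0],[0,0,0,0,0,0]]]'
python3 - <<'E'
from h import *
plan(.5155,.1997,.155,1.506)
E
```

```text
clock: 5.57
eef_pos: [0.5288, -0.1954, 0.1586]
eef_rot: [0.001, 0.725, 0.689, 0.001]
contact_force: [0.3, -0.3, -2.7]
finger_gap: 0.294
finger_force: 59.2
t 5.57 pos [ 0.5288 -0.1954  0.1586] yaw 1.5205
shift/0.2 [ 1.9696 -0.1657  0.0147] turn/90 [0.0018 0.0008 0.0092] shift/0.2 after turn [ 1.967  -0.1941  0.0178]
```

```bash
python3 -m inch '[[[0.08,-0.0128,0,0,0,0],[0.16,-0.0128,0,0,0,0],[0.18,-0.0128,0,0,0,0],[0.18,-0.0128,0,0,0,0],[0.18,-0.0128,0,0,0,0],[0.18,-0.0128,0,0,0,0],[0.18,-0.0128,0,0,0,0],[0.18,-0.0128,0,0,0,0],[0.18,-0.0128,0,0,0,0],[0.18,-0.0128,0,0,0,0],[0.18,-0.0128,0,0,0,0],[0.08,-0.0128,0,0,0,0],[0.03,-0.0128,0,0,0,0.0092],[0,0,0,0,0,0],[0,0,0,0,0,0],[0,0,0,0,0,0]]]'
python3 - <<'E'
from h import *
plan(.5155,.1997,.10,1.506)
im=eyes.capture("side")[:,:,::-1].copy();t=eyes.capture("top")[:,:,::-1]
# predicted tooth tips for a rake held at this pose
s=sensors.read_state();p=np.asarray(s["eef_pos"]);a=1.506-np.pi/2
def sub(I,x,y,w,h,W,H):return cv2.resize(I[y:y+h,x:x+w],(W,H),interpolation=cv2.INTER_CUBIC)
cv2.imwrite("pics/over.png",np.hstack([sub(im,100,220,150,150,450,450),sub(t,115,110,110,145,341,450)]))
E
```

```text
clock: 6.9
eef_pos: [0.5136, 0.1997, 0.1554]
eef_rot: [-0.001, 0.73, 0.684, -0.001]
contact_force: [-0.2, 0.1, -2.2]
finger_gap: 0.296
finger_force: 59.1
t 6.9 pos [0.5136 0.1997 0.1554] yaw 1.506
shift/0.2 [0.0009 0.0103 0.2772] turn/90 [-0.0016  0.0006  0.    ] shift/0.2 after turn [0.0007 0.0096 0.2772]
```

View pics/over.png

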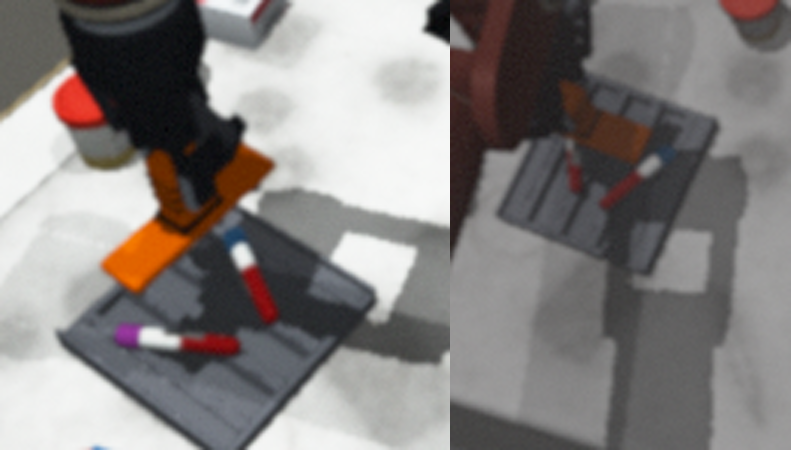

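The side half shows the rake held level above the tray, with its bar ends near (102,265)/(137,290) and (275,162). The tubes are undisturbed. I compare that with the predicted bar corners.

Run:
```python
from h import *
a=1.506-np.pi/2;c,s=np.cos(a),np.sin(a)
f=lambda x,y,z:[.5136+c*x-s*y,.1997+s*x+c*y,.103+z]
for nm,P in(("y+ -x top",(-.018,.064,.034)),("y+ -x bot",(-.018,.064,.024)),("y+ +x top",(.018,.064,.034)),("y- -x top",(-.018,-.064,.034)),("y- +x top",(.018,-.064,.034))):
    print(nm,((proj("side",[f(*P)])[0]-[100,220]+.5)*3-.5).round(0),((proj("top",[f(*P)])[0]-[115,110]+.5)*3.1+[450,0]).round(0))
for nm,P in(("tray y+ x-",(-85,79,22)),("tray y- x-",(-85,-79,22)),("tray y- x+",(85,-79,22)),):
    x,y,z=np.array(P)/1e3;c,s=np.cos(-.065),np.sin(-.065)
    w=[.515+c*x-s*y,.2015+s*x+c*y,z];print(nm,((proj("side",[w])[0]-[100,220]+.5)*3-.5).round(0),((proj("top",[w])[0]-[115,110]+.5)*3.1+[450,0]).round(0))
```

```text
y+ -x top [135. 288.] [504. 114.]
y+ -x bot [139. 298.] [508. 118.]
y+ +x top [ 97. 262.] [522.  79.]
y- -x top [276. 159.] [635. 164.]
y- +x top [239. 137.] [652. 128.]
tray y+ x- [222. 455.] [494. 214.]
tray y- x- [375. 286.] [644. 272.]
tray y- x+ [212. 186.] [717. 117.]
```

```bash
python3 -m inch '[[[0,0.005,0.06,0,0,0],[0,0.005,0.06,0,0,0],[0,0,0.06,0,0,0],[0,0,0.05,0,0,0],[0,0,0.04,0,0,0],[0,0,0,0,0,0],[0,0,0,0,0,0]]]'
python3 - <<'E'
from h import *
plan(.5155,.1997,.0724,1.506)
E
```

```text
clock: 7.58
eef_pos: [0.516, 0.1999, 0.1019]
eef_rot: [-0.0, 0.73, 0.684, -0.001]
contact_force: [-0.3, -0.7, -0.5]
finger_gap: 0.302
finger_force: 59.1
t 7.58 pos [0.516  0.1999 0.1019] yaw 1.506
shift/0.2 [-0.0011 -0.0023  0.1477] turn/90 [-0.0012  0.0003 -0.    ] shift/0.2 after turn [-0.0011 -0.0026  0.1477]
```

```bash
python3 -m inch '[[[0,0,0.025,0,0,0],[0,0,0.025,0,0,0],[0,0,0.025,0,0,0],[0,0,0.025,0,0,0],[0,0,0.025,0,0,0],[0,0,0.02,0,0,0],[0,0,0,0,0,0],[0,0,0,0,0,0],[0,0,0,0,0,0]]]'
python3 - <<'E'
from h import *
plan(.5155,.1997,.0724,1.506)
im=eyes.capture("side")[:,:,::-1]
cv2.imwrite("pics/down.png",cv2.resize(im[240:370,100:250],(750,600)[:2],interpolation=cv2.INTER_CUBIC))
E
```

```text
clock: 8.33
eef_pos: [0.5168, 0.2001, 0.0742]
eef_rot: [0.0, 0.73, 0.684, 0.0]
contact_force: [0.1, -0.1, -2.0]
finger_gap: 0.297
finger_force: 59.1
t 8.33 pos [0.5168 0.2001 0.0742] yaw 1.506
shift/0.2 [-0.0023 -0.0062  0.0088] turn/90 [ 0.0002 -0.0001 -0.    ] shift/0.2 after turn [-0.0023 -0.0062  0.0088]
```

View pics/down.png

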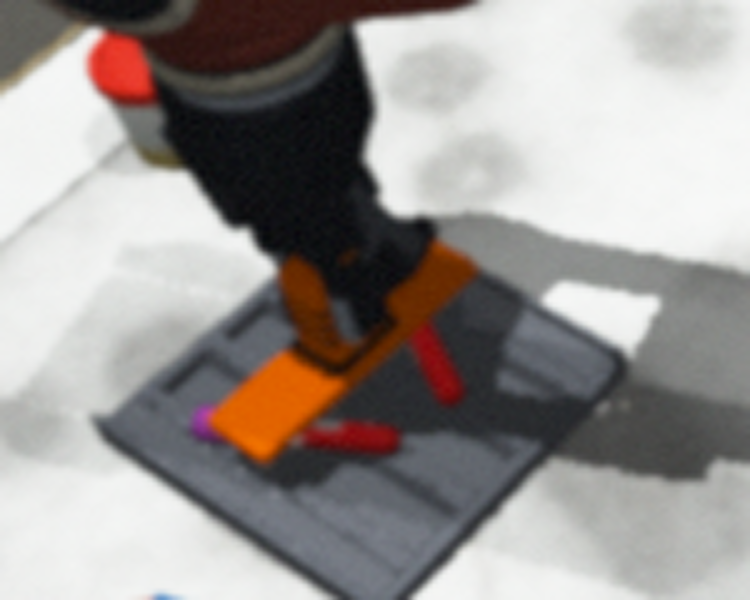

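The picture shows the teeth among the tubes, with purple passing under the bar at (240,430) and blue at (430,350), and no contact force. Now I lower 1.6 mm and comb to the +x end.

```bash
python3 -m inch '[[[0,0,0.008,0,0,0],[0,0,0,0,0,0],[0,0.02,0,0,0,0],[0,0.03,0,0,0,0],[0,0.03,0,0,0,0],[0,0.03,0,0,0,0],[0,0.03,0,0,0,0],[0,0.03,0,0,0,0],[0,0.03,0,0,0,0],[0,0.03,0,0,0,0],[0,0.03,0,0,0,0],[0,0.03,0,0,0,0],[0,0.03,0,0,0,0],[0,0.03,0,0,0,0],[0,0.025,0,0,0,0],[0,0,0,0,0,0],[0,0,0,0,0,0]]]'
python3 - <<'E'
from h import *
plan(.515+.075,.1997-.075*.065,.0724,1.506)
im=eyes.capture("side")[:,:,::-1]
cv2.imwrite("pics/comb1.png",cv2.resize(im[240:370,100:250],(750,600),interpolation=cv2.INTER_CUBIC))
E
```

```text
clock: 9.8
eef_pos: [0.5916, 0.1952, 0.0724]
eef_rot: [-0.0, 0.73, 0.684, -0.0]
contact_force: [0.5, -0.1, -2.2]
finger_gap: 0.297
finger_force: 59.1
t 9.8 pos [0.5916 0.1952 0.0724] yaw 1.5059
shift/0.2 [-0.0022 -0.0079 -0.0002] turn/90 [-0.0002  0.     -0.0001] shift/0.2 after turn [-0.0022 -0.0079 -0.0002]
```

View pics/comb1.png

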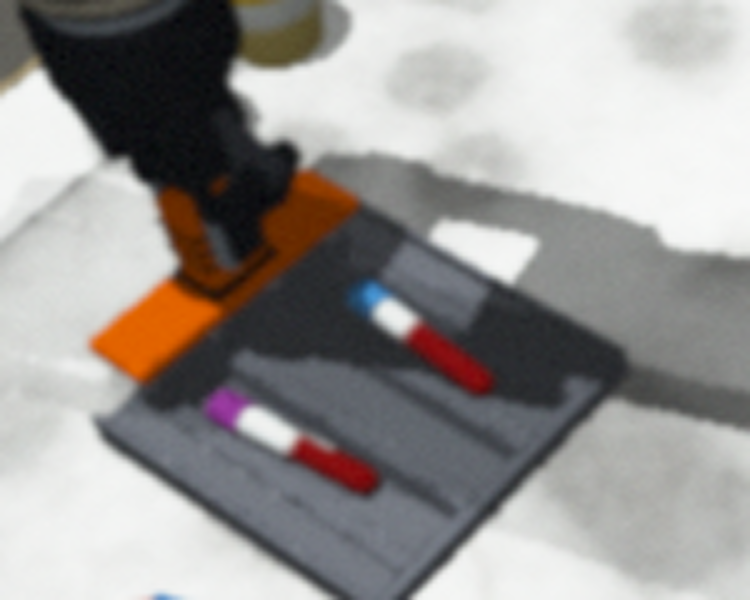

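Both tubes now lie nearly parallel over their troughs: purple from (215,405) to (370,480), blue from (360,295) to (485,385). I comb back to the other end.

```bash
python3 -m inch '[[[0,-0.025,0,0,0,0],[0,-0.04,0,0,0,0],[0,-0.04,0,0,0,0],[0,-0.04,0,0,0,0],[0,-0.04,0,0,0,0],[0,-0.04,0,0,0,0],[0,-0.04,0,0,0,0],[0,-0.04,0,0,0,0],[0,-0.04,0,0,0,0],[0,-0.04,0,0,0,0],[0,-0.04,0,0,0,0],[0,-0.04,0,0,0,0],[0,-0.04,0,0,0,0],[0,-0.04,0,0,0,0],[0,-0.04,0,0,0,0],[0,-0.04,0,0,0,0],[0,-0.04,0,0,0,0],[0,-0.04,0,0,0,0],[0,-0.04,0,0,0,0],[0,-0.02,0,0,0,0]]]'
python3 -m inch '[[[0,0,0,0,0,0],[0,0,-0.05,0,0,0],[0,0,-0.12,0,0,0],[0,0,-0.13,0,0,0],[0,0,-0.13,0,0,0],[0,0,0,0,0,0]]]'
cat > tubes.py <<'E'
from h import *
im=eyes.capture("side");B=im[:,:,::-1]
c,s=np.cos(-.065),np.sin(-.065);Ri=np.array([[c,s],[-s,c]])
for t in("tube_purple","tube_blue"):
    for l in eyes.masks_of("side",t)[:1]:
        pts=np.argwhere(l["region"])[:,::-1].astype(float);m=pts.mean(0);w,v=np.linalg.eigh(np.cov((pts-m).T));d=v[:,1]*2*np.sqrt(w[1])*.8
        for z in(.0125,.023):
            p,q,o=[Ri@(ray("side",k,z)[:2]-[.515,.2015])*1e3 for k in(m+d,m-d,m)];e=p-q
            print(t,round(l["conf"],2),"z",z,"mid",o.round(1),"ang",np.degrees(np.arctan2(e[1],e[0])).round(1))
cv2.imwrite("pics/comb2.png",cv2.resize(B[240:370,100:250],(750,600),interpolation=cv2.INTER_CUBIC))
plan(.5284,-.1955,.1586,1.5205)
E
python3 tubes.py
```

```text
clock: 11.52
eef_pos: [0.4375, 0.2051, 0.0722]
eef_rot: [-0.0, 0.73, 0.684, -0.0]
contact_force: [0.1, -0.1, -0.2]
finger_gap: 0.301
finger_force: 59.1
clock: 12.02
eef_pos: [0.443, 0.2062, 0.1659]
eef_rot: [0.003, 0.73, 0.684, 0.005]
contact_force: [0.9, 0.2, -0.3]
finger_gap: 0.297
finger_force: 59.3
tube_purple 0.56 z 0.0125 mid [ 7.8 35.6] ang 4.6
tube_purple 0.56 z 0.023 mid [ 1.2 39.1] ang 4.6
tube_blue 0.59 z 0.0125 mid [ -5.6 -36.8] ang -5.2
tube_blue 0.59 z 0.023 mid [-12.  -32.4] ang -5.2
t 12.17 pos [0.4389 0.205  0.1584] yaw 1.5058
shift/0.2 [-1.9692e+00  5.7660e-01 -1.1000e-03] turn/90 [ 0.0001 -0.     -0.0093] shift/0.2 after turn [-1.9775e+00  5.4770e-01 -1.1000e-03]
```

View pics/comb2.png

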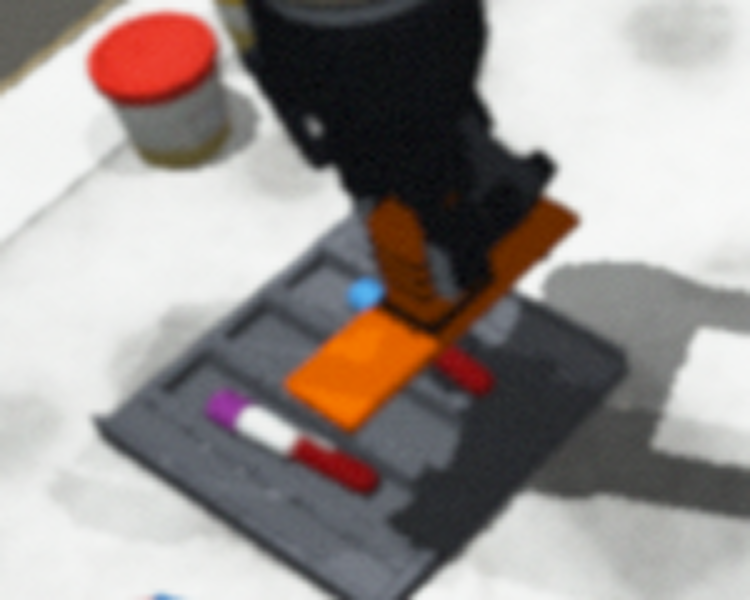

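Return left both tubes where they were, inside the troughs at y ≈ +36 and −37 and about 5° off. Now the rake goes back above its rest.

```bash
python3 -m inch '[[[-0.08,0.0443,0,0,0,0],[-0.16,0.0443,0,0,0,0],[-0.18,0.0443,0,0,0,0],[-0.18,0.0443,0,0,0,0],[-0.18,0.0443,0,0,0,0],[-0.18,0.0443,0,0,0,0],[-0.18,0.0443,0,0,0,0],[-0.18,0.0443,0,0,0,0],[-0.18,0.0443,0,0,0,0],[-0.18,0.0443,0,0,0,0],[-0.18,0.0443,0,0,0,0],[-0.08,0.0443,0,0,0,0],[-0.029,0.0443,0,0,0,-0.0093],[0,0,0,0,0,0],[0,0,0,0,0,0],[0,0,0,0,0,0],[0,0,0,0,0,0]]]'
python3 - <<'E'
from h import *
plan(.5288,-.1955,.0586,1.5205)
E
```

```text
clock: 13.58
eef_pos: [0.5278, -0.1938, 0.1578]
eef_rot: [-0.001, 0.724, 0.69, -0.0]
contact_force: [-0.0, 1.0, -1.1]
finger_gap: 0.302
finger_force: 59.3
t 13.58 pos [ 0.5278 -0.1938  0.1578] yaw 1.5223
shift/0.2 [-0.0084  0.0061  0.4958] turn/90 [-0.0007 -0.0005  0.0011] shift/0.2 after turn [-0.008   0.0055  0.4958]
```

```bash
python3 -m inch '[[[-0.004,0.003,0.08,0,0,0],[-0.004,0.003,0.08,0,0,0],[0,0,0.08,0,0,0],[0,0,0.04,0,0,0],[0,0,0.02,0,0,0],[0,0,0,0,0,0],[0,0,0,0,0,0],[0,0,0,0,0,0]]]'
python3 - <<'E'
from h import *
plan(.5288,-.1955,.0586,1.5205)
E
```

```text
clock: 14.25
eef_pos: [0.5301, -0.1972, 0.0997]
eef_rot: [0.001, 0.725, 0.689, 0.0]
contact_force: [0.1, -0.3, -1.5]
finger_gap: 0.3
finger_force: 59.3
t 14.25 pos [ 0.5301 -0.1972  0.0997] yaw 1.5209
shift/0.2 [ 0.0083 -0.0072  0.2056] turn/90 [0.0012 0.0006 0.0002] shift/0.2 after turn [ 0.0081 -0.0068  0.2056]
```

```bash
for i in 1 2 3; do python3 -m inch '[[[0,0,0,0,0,0],[0,0,0,0,0,0],[0,0,0,0,0,0]]]' | sed -n 2,3p; done
python3 - <<'E'
from h import *
plan(.5288,-.1955,.0586,1.5205)
E
```

```text
eef_pos: [0.5297, -0.1972, 0.0991]
eef_rot: [0.0, 0.725, 0.689, 0.0]
eef_pos: [0.5293, -0.197, 0.0985]
eef_rot: [0.0, 0.725, 0.689, 0.0]
eef_pos: [0.5293, -0.197, 0.0984]
eef_rot: [-0.0, 0.725, 0.689, 0.0]
t 15.0 pos [ 0.5293 -0.197   0.0984] yaw 1.5206
shift/0.2 [ 0.0074 -0.003   0.1988] turn/90 [-0. -0.  0.] shift/0.2 after turn [ 0.0074 -0.003   0.1988]
```

```bash
python3 -m inch '[[[0.007,-0.003,0.02,0,0,0],[0,0,0.025,0,0,0],[0,0,0.025,0,0,0],[0,0,0.025,0,0,0],[0,0,0.025,0,0,0],[0,0,0.025,0,0,0],[0,0,0.02,0,0,0],[0,0,0.015,0,0,0],[0,0,0.01,0,0,0],[0,0,0.006,0,0,0],[0,0,0,0,0,0],[0,0,0,0,0,0],[0,0,0,0,0,0]]]'
```

```text
clock: 16.08
eef_pos: [0.529, -0.1957, 0.0595]
eef_rot: [0.0, 0.725, 0.689, 0.0]
contact_force: [-0.3, 0.2, -1.1]
finger_gap: 0.293
finger_force: 59.3
```

```bash
python3 -m inch '[[[0,0,0.006,0,0,0],[0,0,0,0,0,0],[0,0,0,0,0,0]]]'
python3 -m inch '[[[0,0,0,0,0,0],[0,0,0,0,0,0],[0,0,0,0,0,0],[0,0,0,0,0,0],[0,0,0,0,0,0],[0,0,0,0,0,0],[0,0,0,0,0,0],[0,0,0,0,0,0],[0,0,0,0,0,0],[0,0,0,0,0,0]]]' 1
python3 -m inch '[[[0,0,-0.04,0,0,0],[0,0,-0.1,0,0,0],[0,0,-0.15,0,0,0],[0,0,-0.15,0,0,0],[0,0,-0.15,0,0,0],[0,0,-0.15,0,0,0],[-0.1,0,-0.1,0,0,0],[-0.15,0,0,0,0,0],[-0.15,0,0,0,0,0],[-0.1,0,0,0,0,0],[0,0,0,0,0,0],[0,0,0,0,0,0]]]'
sed -i 's/comb2/fin/; s/^cv2.imwrite.*/cv2.imwrite("pics\/fin.png",cv2.resize(B[170:370,100:300],(600,600),interpolation=cv2.INTER_CUBIC))/' tubes.py; python3 tubes.py
```

```text
clock: 16.33
eef_pos: [0.5292, -0.1957, 0.0585]
eef_rot: [0.001, 0.725, 0.689, 0.0]
contact_force: [-0.2, 0.6, 0.1]
finger_gap: 0.297
finger_force: 59.3
clock: 17.17
eef_pos: [0.5288, -0.1956, 0.058]
eef_rot: [0.0, 0.725, 0.689, 0.0]
contact_force: [0.6, 0.1, -0.2]
finger_gap: 0.998
finger_force: 0.0
clock: 18.17
eef_pos: [0.5236, -0.2961, 0.2264]
eef_rot: [-0.0, 0.725, 0.688, 0.0]
contact_force: [0.9, -0.3, 0.5]
finger_gap: 1.004
finger_force: 0.0
tube_purple 0.82 z 0.0125 mid [ 8.  35.7] ang 4.3
tube_purple 0.82 z 0.023 mid [ 1.4 39.2] ang 4.3
tube_blue 0.58 z 0.0125 mid [  2.6 -37.7] ang -4.6
tube_blue 0.58 z 0.023 mid [ -3.9 -33.3] ang -4.6
t 18.32 pos [ 0.5239 -0.2945  0.2261] yaw 1.5215
shift/0.2 [ 0.4955 -0.0018  0.3377] turn/90 [ 0.     -0.0003  0.0006] shift/0.2 after turn [ 0.4956 -0.0022  0.3375]
```

View pics/fin.png

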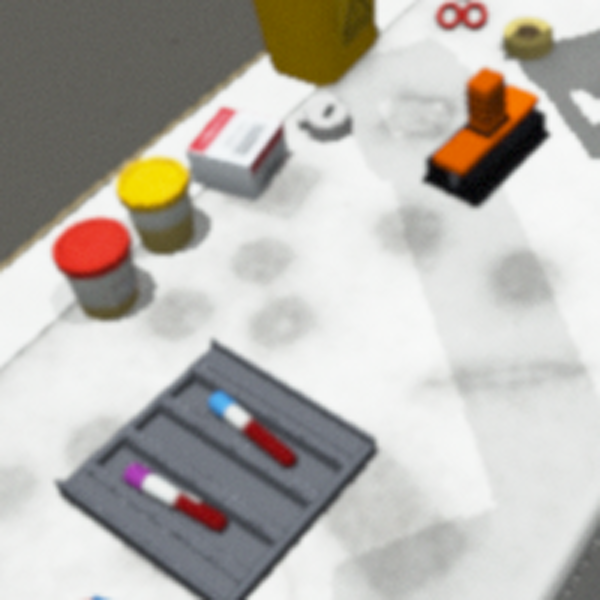

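The final picture shows both tubes in the outer troughs and the rake upright on its rest, with the gripper clear of everything.

```bash
python3 -c "
from station import ticket
print(ticket.close_job())"
```

```text
the job is handed in; nothing more can be done
None
```

Job handed in at about 18 s, verdict not shown: both tubes were combed into the outer troughs (each about 4–5° off parallel in the last picture), the rake is back upright on its rest, and the gripper is clear.

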